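# Spread a snap ring over the grooved axle stub and hold it at the groove

## Robot

A 6-joint arm with a two-finger parallel gripper is mounted at the origin on the work surface. World frame = base frame: x ahead of the robot, y to its left, z up, the work surface at z = 0. Lengths are in m, angles in rad, forces in N, time in s.
With the tool pointing down it reaches from about 0.325 to 0.85 m from the base axis. Payload 4.4 kg.
Tool frame: the origin (TCP) lies midway between the tips of the shut fingers; the grasp point (between the pads) lies 19 mm behind it; z points along the fingers, y is the direction in which the jaws open and shut (so a half turn about z gives the same grasp; the last joint's range is limited). The gripper opens to 94 mm and grips with 3 to 60 N. Pads are 16 mm wide; open, the fingers measure 119 mm over their backs; the gripper's body (75 mm by 177 mm) begins 78 mm behind the grasp point.
Start: joints at [-1.339, 0.207, 1.542, -0, 1.393, -0.15], TCP at [0.214, -0.534, 0.205] pointing down, gripper open.
Joint ranges: [-2.73, 2.73], [-0.86, 2.22], [0.23, 2.46], [-1.11, 4.25], [0.08, 2.63], [-2.82, 2.82]. Speed limits (rad/s): [2.79, 2.79, 3.14, 3.14, 3.14, 3.14].

## Interface

Orientations are given as a unit quaternion [x, y, z, w].
In Python, from bench import r gives the robot as it stands. The module is installed in compiled form; this text tells all that it offers.
- The arm moves only by the tool apply_moves, never from a script. Its argument "deltas" is a list of rows, each a list of 7 numbers: the shift along the world's x, y, z in mm, then the turn, a rotation vector about the world's x, y, z in rad, then the finger opening in mm, from 0 to 94. A call has 1 to 8 rows; each row shifts and turns the commanded pose from where the row before left it; what a row does not reach is not made up. A row lasts 1/10 s, in which the tool goes at most 50 mm and 8.59 degrees, less where a joint would pass 70% of its speed; a pose out of reach is approached as far as the arm can. A call with a gripper value outside its range is refused whole. The fingers move at their own pace and stop on an object; "grip_force" is the grip in N (left out, the last holds). Time passes only in rows, so rows that do not move let the fingers close. It gives the time, the measured TCP pose, the force and the opening at its end, in the units of the state.
- r.get_obs(): the state, without advancing time (a new reading comes with each control period).
- r.snapshot(name): name is "side" or "top" or "wrist"; returns the picture (480x640x3 uint8, red, green, blue); there is no depth.
- r.calibration(name): a dict with "fx", "fy", "cx", "cy" (pixels), "world_from_camera" (4x4, takes a point from camera to world coordinates). Camera axes: x right, y up, looking along -z (the intrinsics and any distortion apply to the point x, -y, -z); pixel columns grow to the right and rows downward; lengths in m; the calibration is good to about 2 mm. A picture is of the moment at which its call begins: read the wrist's pose just before it. calibration takes no time and is no camera call; for the wrist camera it gives the pose at the moment of the call.
- r.close_job(): hands the job in, once; it reports no verdict.
The state is a dict: "time": time; "qpos": joint angles; "joint_velocities": joint speeds; "effort": joint torques, N m; "tool_pos": TCP position; "eef_rot": TCP orientation; "force": force on the tool from outside, world axes, zero at the start; "ft_torque": the same for the moment, N m; "opening": opening from 0.0 (shut) to 1.0 (fully open).
Only numpy, scipy, OpenCV 4.12 (cv2) and the standard library are available. Lean on these libraries where they do the work, as an engineer would, in place of code of your own. Each camera call takes 0.05 s, during which the arm holds its last target.

## Task

A snap ring is already hooked on the pins of the circlip pliers lying in the cradle: take the pliers by both handles, squeeze them to their stop so that the ring is fully spread, and lift them out. Bring the spread ring over the top of the axle stub that has the groove (not the thinner plain stub) and slide it down around the stub, level, to the groove just above the washer, without disturbing anything else on the bench. Finish while holding: the handles stay squeezed in the gripper, with the ring still spread around the groove.

Things in the scene. Friction and masses are not known exactly. Their poses are not given: they have to be found in the camera images.
- pliers_grip (a point): Circlip pliers (steel jaws, two black handles, 0.35 kg) lying level in the cradle, the ring at their front. This point is midway between the handles at half height: grip here, 66 mm above the bench. x axis points along the pliers to the ring, y to the left handle, z up. Here the handles measure 61 mm over their outer faces relaxed (66 mm 10 mm further back), 32 mm when squeezed to the stop.
- pliers_pivot (a point): Pivot of the pliers, 60 mm ahead of the grip point, same height and axes. Each handle: a flat bar 11 mm wide and 16 mm tall, from 30 to 138 mm behind the pivot: a V widening to the rear when relaxed, parallel to x at the stop. They need about 12 N a side to reach the stop; 30 N holds well. As the handles turn between gripping pads, the pliers creep 6 to 7 mm forward along x, past the gripper.
- ring_center (a point): Centre that the snap ring has when fully spread, at mid-thickness; fixed to the pliers, 149 mm ahead of the grip point and 15 mm below it; z is the ring's axis. Dark steel C-shaped ring, 4 mm thick, 6 mm wide, its gap towards the pliers, hooked on their two pins. Bore 50 mm relaxed (too small for the stub); spread, a 60 mm circle fits in it and it is about 74 mm across.
- jaw_left (a joint): How far the pliers are squeezed, rad: 0 relaxed, 0.255 at the stop, where the ring is fully spread. A spring returns it to 0.
- cradle_foot (a point): Fixed aluminium cradle; this point lies on the bench right below the grip point, axes as the pliers'. Base strip 190 x 50 x 6 mm; a block 40 mm wide under the pivot, 43 to 85 mm ahead of this point, 57 mm high, whose lips leave the pivot's boss 9 mm of room ahead; an upright 90 mm wide under the handles 66 mm behind this point, 58 mm high. Lift the pliers straight up 20 mm or more to clear it.
- groove (a point): Centre of the groove in the right axle stub, on its upright axis, 49.5 mm above the bench, fixed. Steel stub 52 mm in diameter; groove 9 mm high, 49 mm in diameter, right above a steel washer 68 mm in diameter (top at 45 mm) on a boss 74 mm and a flange 100 mm wide. Resting on the washer, the ring's mid-plane is 2.5 mm below this point.
- stub_top (a point): Centre of the top face of the grooved stub, 85 mm above the bench; the rim is bevelled 4 mm over the last 5 mm.
- plain_top (a point): Centre of the top of the other, thinner stub: plain steel, 38 mm in diameter, no groove, 82 mm above the bench, flange 92 mm. Not to be used; the two stubs may stand either way round.
- clamp: Bystander, to be left alone: locking C-clamp of steel, about 220 mm long.
- tape: Bystander, to be left alone: roll of tape lying flat, 80 mm across, 20 mm high.
- offcut_bar: Bystander, to be left alone: flat aluminium offcut 110 x 30 x 12 mm.
- offcut_angle: Bystander, to be left alone: aluminium angle offcut 100 mm long, 35 mm high.
- pad: Bystander, to be left alone: dark scouring pad 150 x 110 x 9 mm.
- marker: Bystander, to be left alone: red pencil 140 mm long.
- bolt: Bystander, to be left alone: short bolt standing on its head, 39 mm high.
Things that resemble listed ones, but are neither listed nor needed, are in the scene too. What is shaped like the part that bears cradle_foot but pink or yellow is not meant.

How it is judged:
On the way, in this order (a step that is already met when the one before it is completed fails the run):
1. the pliers are lifted out of the cradle, the ring spread (z of pliers_grip in the frame of cradle_foot above 0.085 m and value of joint jaw_left above 0.21 rad), for 0.1 s.
2. the spread ring is above the top of the grooved stub, in line with it (horizontal distance between ring_center and stub_top below 0.008 m and z of ring_center in the frame of stub_top above 0.001 m and value of joint jaw_left above 0.21 rad), for 0.05 s.
At the end, for the whole second after the job is handed in: Pliers held in the gripper, off the cradle and still; ring spread (squeezed past 0.21 of 0.255 rad), its spread centre within 7 mm of the stub's axis, its mid-plane from 5 mm below to 3.5 mm above the groove's middle, tilted less than 0.15 rad; bystanders within 20 mm of where they lay (horizontal distance between ring_center and groove below 0.007 m and z of ring_center in the frame of groove between -0.005 and 0.0035 m and angle between ring_center's own z axis and vertical below 0.15 rad and value of joint jaw_left above 0.21 rad and contact force between the fingers and pliers above 2 N and linear speed of pliers below 0.02 m/s and contact force between pliers and cradle below 0.1 N); the arm keeps its last pose, push and grip.
It fails at once if a bystander is pushed more than 20 mm (distance of any of clamp, tape, offcut_bar, offcut_angle, pad, marker, bolt from where it was at the start of the episode above 0.02 m).
It fails at once if the pliers or the arm press on the plain stub (contact force between any of pliers, the arm, the fingers and plain_stub above 8 N).
It also fails if it takes over 35 s, if anything falls off the work surface, if the arm or the gripper's body presses on something with over 40 N, if the wrist force passes 120 N, or if a joint passes its speed limit or range.

## Working session

There is one attempt and no reset: what is moved stays moved. The work goes in short steps, Python scripts to look and compute and a tool call to move; the robot and the scene stay as the last step left them, time stands still between calls to the robot, and variables do not carry over. Pictures are saved under pics/ and viewed, and the job is handed in when it is done.

Besides the shell and the picture viewer there is one more tool, called after ">>>" as name([rows], argument=value, ...), one row to a line, values as JSON. apply_moves: Moves the arm, as the interface text tells. Its arguments: {"type":"object","properties":{"deltas":{"type":"array"},"grip_force":{"type":"number"}},"required":["deltas"]}

```bash
mkdir -p pics
python3 - <<'E'
from bench import r
import cv2
o=r.get_obs();print(o)
for n in ("side","top","wrist"):
    c=r.calibration(n);print(n,c)
    cv2.imwrite(f"pics/{n}0.png",r.snapshot(n)[:,:,::-1])
E
```

```text
{'time': 0.0, 'qpos': array([-1.33951039e+00,  2.07426685e-01,  1.54292161e+00, -4.79963048e-06,
        1.39347702e+00, -1.50534610e-01]), 'joint_velocities': array([0.00054841, 0.00051141, 0.00113337, 0.0007252 , 0.00134743,
       0.00014438]), 'effort': array([-1.21797424e-03, -3.70878410e+01, -2.81418228e+01,  6.96531124e-02,
        3.61829333e-02, -1.64272710e-04]), 'tool_pos': array([ 0.21403752, -0.53282796,  0.20430235]), 'eef_rot': array([ 9.81831223e-01,  1.89753007e-01, -4.74199645e-05, -1.11532139e-03]), 'force': array([ 0.45397754,  0.02417757, -0.01250955]), 'ft_torque': array([0.00446919, 0.02458833, 0.03030403]), 'opening': 1.0006208494817803}
side {'fx': 470.8190101651519, 'fy': 470.8190101651519, 'cx': 315.8929273083861, 'cy': 233.74068644250517, 'world_from_camera': array([[-0.97251311,  0.16722281, -0.1620333 ,  0.30801239],
       [-0.23264757, -0.72669787,  0.64636315,  0.73643677],
       [-0.00966259,  0.66629329,  0.74562718,  0.93744128],
       [ 0.        ,  0.        ,  0.        ,  1.        ]])}
top {'fx': 520.963168828147, 'fy': 520.963168828147, 'cx': 314.06303268377496, 'cy': 236.89099040334082, 'world_from_camera': array([[-0.02417434,  0.9965836 , -0.07897295,  0.41395172],
       [-0.9996889 , -0.02361319,  0.00803188, -0.0028666 ],
       [ 0.00613964,  0.07914255,  0.9968444 ,  1.34295704],
       [ 0.        ,  0.        ,  0.        ,  1.        ]])}
wrist {'fx': 356.872690429771, 'fy': 356.872690429771, 'cx': 319.11063340718164, 'cy': 236.45336542282033, 'world_from_camera': array([[ 0.37249441,  0.89829495,  0.23305386,  0.28100251],
       [-0.92803225,  0.36110234,  0.09143985, -0.50549982],
       [-0.00201634, -0.25034233,  0.96815528,  0.38350857],
       [ 0.        ,  0.        ,  0.        ,  1.        ]])}
```

View pics/top0.png

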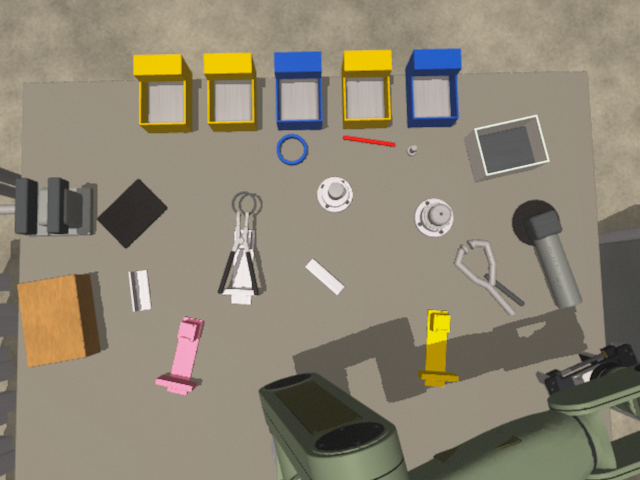

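View pics/side0.png

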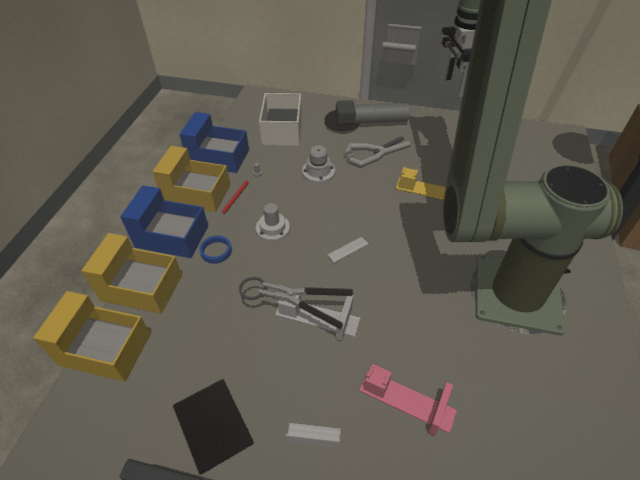

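View pics/wrist0.png

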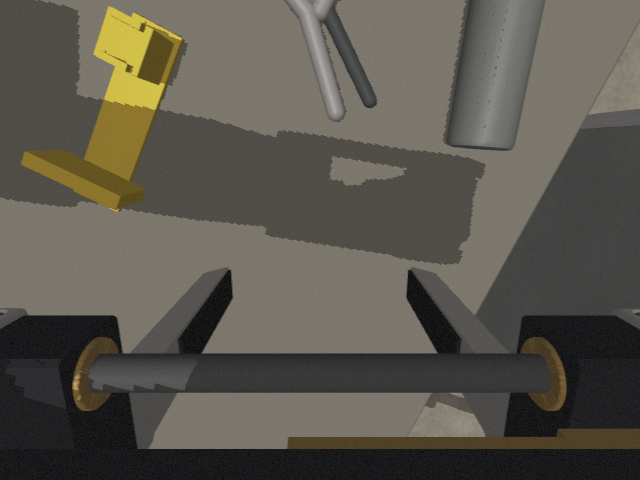

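The pliers lie in the aluminium cradle at top-image (240,255), with the ring at (247,203). The two stubs are at (336,192) and (437,216). I'll enlarge both, along with the pliers.

Run:
```python
import cv2,numpy as np
t=cv2.imread("pics/top0.png");s=cv2.imread("pics/side0.png")
def c(i,x,y,w,h,W,H): return cv2.resize(i[y:y+h,x:x+w],(W,H),interpolation=cv2.INTER_CUBIC)
a=np.hstack([c(t,300,165,80,60,400,300),c(t,400,185,80,60,400,300)])
b=np.hstack([c(s,235,190,80,60,400,300),c(s,280,130,80,60,400,300)])
cv2.imwrite("pics/stubs.png",np.vstack([a,b]))
cv2.imwrite("pics/pl.png",np.hstack([c(t,205,185,80,125,384,600),c(s,230,270,140,80,416,600*1)]))
```

```text
(no output)
```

View pics/stubs.png

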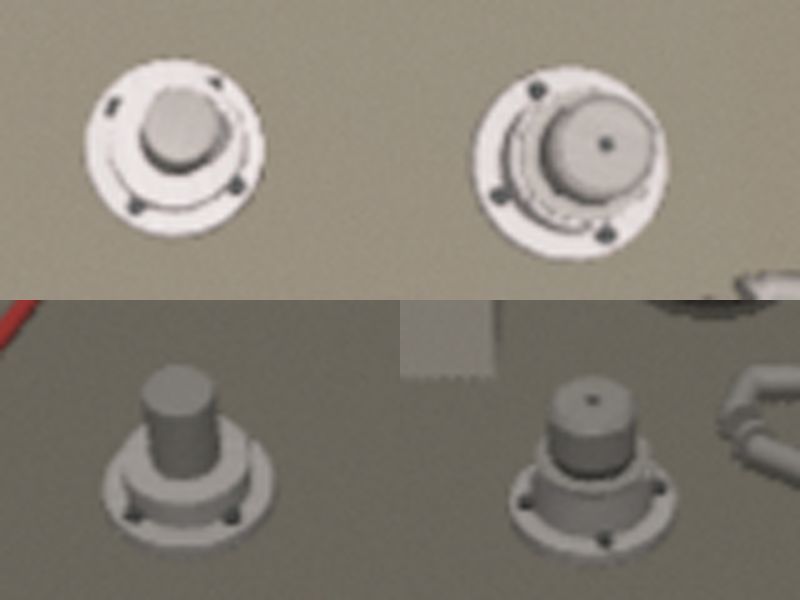

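View pics/pl.png

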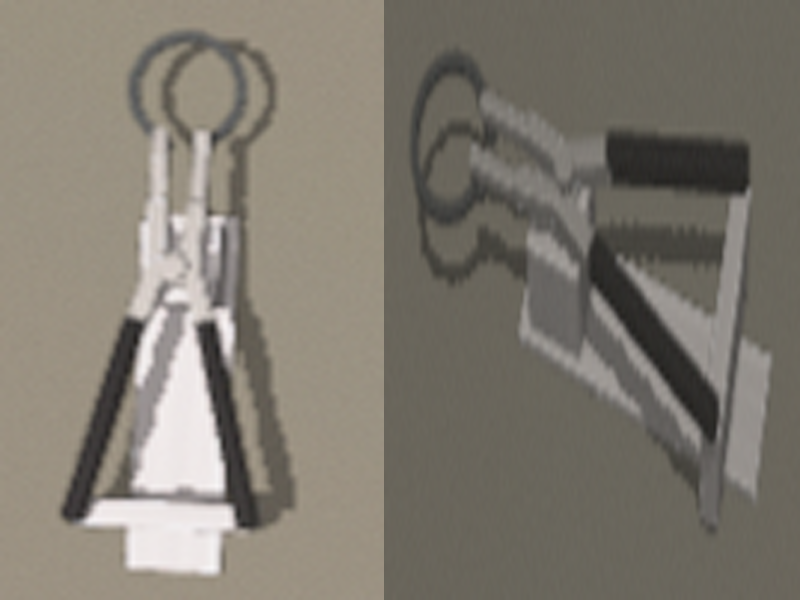

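The grooved one is the right stub in the top view: its top face is at about (441,214) top and (318,150) side, thick, with a centre hole, a groove and a washer. The plain one is at (336,190). The pliers lie in the aluminium cradle with the ring forward. The pink and yellow cradles are decoys. Next I measure.

```bash
cat > h.py <<'E'
import numpy as np,cv2
def ray(c,p):
    T=c["world_from_camera"];d=np.array([(p[0]-c["cx"])/c["fx"],-(p[1]-c["cy"])/c["fy"],-1.]);return T[:3,3],T[:3,:3]@d
def onz(c,p,z):
    o,d=ray(c,p);return o+d*(z-o[2])/d[2]
def proj(c,P):
    T=c["world_from_camera"];q=T[:3,:3].T@(np.array(P)-T[:3,3]);return np.array([c["cx"]+c["fx"]*q[0]/-q[2],c["cy"]-c["fy"]*q[1]/-q[2]])
def tri(r1,r2):
    (a,u),(b,v)=r1,r2;s=np.linalg.lstsq(np.c_[u,-v],b-a,rcond=None)[0]
    p,q=a+u*s[0],b+v*s[1];return (p+q)/2,np.linalg.norm(p-q)
E
python3 - <<'E'
from bench import r
from h import *
t=cv2.imread("pics/top0.png");s=cv2.imread("pics/side0.png")
ct,cs=r.calibration("top"),r.calibration("side")
print("hole",tri(ray(ct,(441,214)),ray(cs,(318.4,150))), onz(ct,(441,214),.085),onz(cs,(318.4,150),.085))
# flange
g=cv2.cvtColor(t,cv2.COLOR_BGR2GRAY)
for n,(x,y,w,h) in dict(plain=(300,165,80,60),groove=(405,185,60,60)).items():
    m=(g[y:y+h,x:x+w]>175).astype(np.uint8)
    cc=max(cv2.findContours(m,0,1)[0],key=cv2.contourArea)
    e=cv2.fitEllipse(cv2.convexHull(cc)); print(n,e[0][0]+x,e[0][1]+y,e[1],onz(ct,(e[0][0]+x,e[0][1]+y),.01))
# handles
m=(t.max(2)<70).astype(np.uint8);m[:,:210]=0;m[:,275:]=0;m[:240]=0;m[310:]=0
for cc in cv2.findContours(m,0,1)[0]:
    if cv2.contourArea(cc)<60: continue
    rr=cv2.minAreaRect(cc);b=cv2.boxPoints(rr);b=b[np.argsort(b[:,1])]
    f=(b[0]+b[1])/2;k=(b[2]+b[3])/2
    print("handle",rr[1],onz(ct,f,.072),onz(ct,k,.072),np.linalg.norm(onz(ct,f,.072)-onz(ct,k,.072)))
E
```

```text
hole (array([ 0.56271176, -0.32427437,  0.08111238]), np.float64(0.00015498181897409823)) [ 0.562177   -0.32329661  0.085     ] [ 0.56163276 -0.31945174  0.085     ]
plain 334.3460807800293 193.95489120483398 (34.85224533081055, 35.45121765136719) [ 0.6295859  -0.06870062  0.01      ]
groove 433.80434799194336 217.09789657592773 (37.94451141357422, 38.65452575683594) [ 0.56341523 -0.32347637  0.01      ]
handle (42.19296646118164, 4.555539131164551) [0.47920955 0.15088094 0.072     ] [0.37875273 0.13011458 0.072     ] 0.10258076476030087
handle (3.8983325958251953, 42.36187744140625) [0.48281082 0.18678234 0.072     ] [0.38560791 0.21903648 0.072     ] 0.10241452708088672
```

>>> apply_moves([
  [16,47,0,0,0,-0.14,94],
  [16,47,0,0,0,-0.14,94],
  [16,47,0,0,0,-0.14,94],
  [16,47,0,0,0,-0.02,94],
  [16,47,0,0,0,0,94],
  [16,47,0,0,0,0,94],
  [16,47,0,0,0,0,94],
  [16,47,0,0,0,0,94],
])

```text
time: 0.95
tool_pos: [0.3423, -0.1557, 0.2054]
eef_rot: [1.0, -0.03, 0.0, 0.0]
force: [1.7, 0.4, -0.0]
opening: 1.003
```

>>> apply_moves([
  [16,47,0,0,0,0,94],
  [16,47,0,0,0,0,94],
  [16,47,0,0,0,0,94],
  [16,47,0,0,0,0,94],
  [16,47,0,0,0,0,94],
  [16,47,0,0,0,0,94],
  [16,47,0,0,0,0,94],
  [0,0,0,0,0,0,94],
])

```text
time: 1.75
tool_pos: [0.4547, 0.1763, 0.205]
eef_rot: [1.0, -0.026, -0.0, -0.001]
force: [1.0, -1.3, 0.4]
opening: 0.998
```

Run:
```python
from bench import r
from h import *
import json
o=r.get_obs();c=r.calibration("wrist");cv2.imwrite("pics/w1.png",r.snapshot("wrist")[:,:,::-1])
print(o["time"],o["tool_pos"],o["eef_rot"],o["qpos"])
c["world_from_camera"]=c["world_from_camera"].tolist();json.dump(c,open("w1.json","w"))
cv2.imwrite("pics/top1.png",r.snapshot("top")[:,:,::-1])
```

```text
1.75 [0.45471252 0.1763005  0.20502911] [ 9.99673903e-01 -2.55181173e-02 -1.00510130e-04 -9.50865645e-04] [0.19083703 0.01887096 1.75038861 0.00193868 1.37212153 1.81229271]
```

View pics/w1.png

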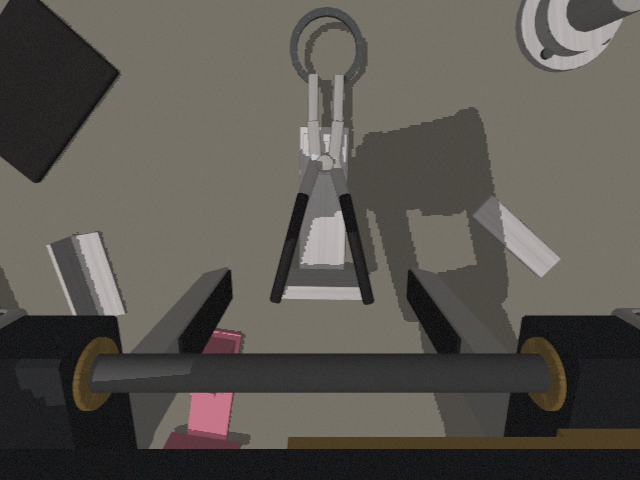

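View pics/top1.png

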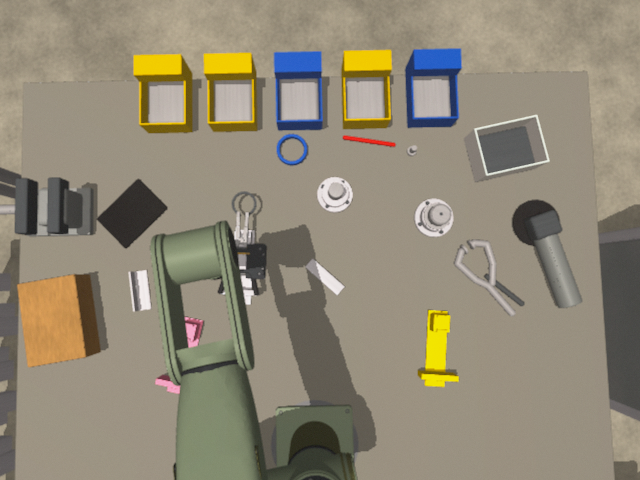

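The wrist view shows the pliers almost upright in the picture: ring at (327,47), pivot at (326,162), handle fronts at (303,195) and (346,195), rear ends at (277,300) and (368,302).

Run:
```python
from bench import r
from h import *
import json
c=json.load(open("w1.json"));c["world_from_camera"]=np.array(c["world_from_camera"])
t=cv2.imread("pics/w1.png")
m=(t.max(2)<48).astype(np.uint8);m[:,:262]=0;m[:,382:]=0;m[:185]=0;m[312:]=0
F=[];K=[];D=[]
for cc in cv2.findContours(m,0,1)[0]:
    if cv2.contourArea(cc)<300: continue
    rr=cv2.minAreaRect(cc);b=cv2.boxPoints(rr);b=b[np.argsort(b[:,1])]
    f=onz(c,(b[0]+b[1])/2,.072);k=onz(c,(b[2]+b[3])/2,.072)
    print("handle",rr,f,k,np.linalg.norm(f-k));F.append(f);K.append(k);D.append((f-k)/np.linalg.norm(f-k))
d=sum(D);yaw=np.arctan2(d[1],d[0]);f=sum(F)/2;k=sum(K)/2
print("yaw",yaw,np.arctan2(*(f-k)[1::-1]),f,k, np.linalg.norm(F[0]-F[1]),np.linalg.norm(K[0]-K[1]))
u=np.array([np.cos(yaw),np.sin(yaw),0])
mid=(f+k)/2
print("grip",mid+.0213*u,"pivot",mid+.0813*u, "pivot seen",onz(c,(326,162),.074))
g=t[:100,280:375]
mm=((t.max(2)>30)&(t.max(2)<80)).astype(np.uint8)
print("ring",onz(c,(327,47),.051), "pred", mid+.170*u)
e=[onz(c,p,.053) for p in ((326,8),(290,47),(364,47))];print(e)
ct=r.calibration("top")
for n,p,z in (("yblock tl",(428,311),.057),("yblock tr",(450,311),.057),("yblock bl",(428,334),.057),("yup l",(420,376),.058),("yup r",(458,378),.058),("clamp1",(457,263),.02),("clamp2",(494,243),.02),("clamp3",(470,240),.02),("ceo",(513,313),.02),("bar1",(310,263),.012),("bar2",(340,291),.012)):
    print(n,onz(ct,p,z)[:2])
```

```text
handle ((356.0058898925781, 248.77642822265625), (112.15306091308594, 11.822710990905762), 77.47119140625) [0.48326479 0.15406772 0.072     ] [0.37796657 0.13452429 0.072     ] 0.1070964981923074
handle ((288.85089111328125, 247.56439208984375), (11.492600440979004, 112.33560943603516), 14.796762466430664) [0.48575947 0.18960015 0.072     ] [0.38414216 0.22321602 0.072     ] 0.10703318591767565
yaw -0.06798194842521478 -0.06790597993795253 [0.48451213 0.17183393 0.072     ] [0.38105437 0.17887015 0.072     ] 0.03561989573617662 0.08890646927606362
grip [0.45403405 0.17390514 0.072     ] pivot [0.51389545 0.16982937 0.072     ] pivot seen [0.51164441 0.16843633 0.074     ]
ring [0.60590954 0.16282303 0.051     ] pred [0.60239057 0.16380401 0.072     ]
[array([0.63456142, 0.16237672, 0.053     ]), array([0.6070415 , 0.19401962, 0.053     ]), array([0.60382723, 0.13175859, 0.053     ])]
yblock tl [ 0.32698916 -0.28810449]
yblock tr [ 0.32566244 -0.34211572]
yblock bl [ 0.27128446 -0.28579096]
yup l [ 0.17123184 -0.26196339]
yup r [ 0.16413268 -0.35405484]
clamp1 [ 0.44360478 -0.37511966]
clamp2 [ 0.49226334 -0.47196359]
clamp3 [ 0.50138377 -0.41102137]
ceo [ 0.31420728 -0.51088121]
bar1 [ 0.45280348 -0.00160569]
bar2 [ 0.37985624 -0.07618671]
```

>>> apply_moves([
  [0,0,-40,0,0,-0.012,94],
  [0,0,-40,0,0,0,94],
  [0,0,0,0,0,0,94],
  [0,0,0,0,0,0,94],
])

```text
time: 2.25
tool_pos: [0.4536, 0.1699, 0.1255]
eef_rot: [0.999, -0.036, -0.001, 0.0]
force: [-0.6, 0.1, 0.7]
opening: 0.998
```

Run:
```python
from bench import r
from h import *
o=r.get_obs();c=r.calibration("wrist");t=r.snapshot("wrist")[:,:,::-1].copy();cv2.imwrite("pics/w2.png",t)
print(o["time"],o["tool_pos"],o["eef_rot"],o["force"])
m=(t.max(2)<48).astype(np.uint8)
# plane edges: scan rows for dark handle runs
T=c["world_from_camera"]
F=[]
for row in (170,190,210,230,250):
    xs=np.where(m[row,215:430])[0]+215
    runs=np.split(xs,np.where(np.diff(xs)>2)[0]+1)
    runs=[(a[0],a[-1]) for a in runs if len(a)>5]
    P=[[onz(c,(x,row),.074).round(4)[:2].tolist() for x in q] for q in runs]
    print(row,runs,P)
```

```text
2.25 [0.45362165 0.16991104 0.12546281] [ 9.99344497e-01 -3.61902718e-02 -8.58490042e-04  3.23114915e-04] [-0.6419377   0.07677272  0.65199764]
170 [] []
190 [] []
210 [(np.int64(279), np.int64(291)), (np.int64(337), np.int64(349))] [[[0.4857, 0.1946], [0.4851, 0.1867]], [[0.4829, 0.1567], [0.4823, 0.1489]]]
230 [(np.int64(274), np.int64(290)), (np.int64(339), np.int64(354))] [[[0.4725, 0.1992], [0.4717, 0.1886]], [[0.4694, 0.1562], [0.4686, 0.1463]]]
250 [(np.int64(270), np.int64(285)), (np.int64(344), np.int64(359))] [[[0.4589, 0.2034], [0.4582, 0.1933]], [[0.4553, 0.1536], [0.4545, 0.1436]]]
```

View pics/w2.png

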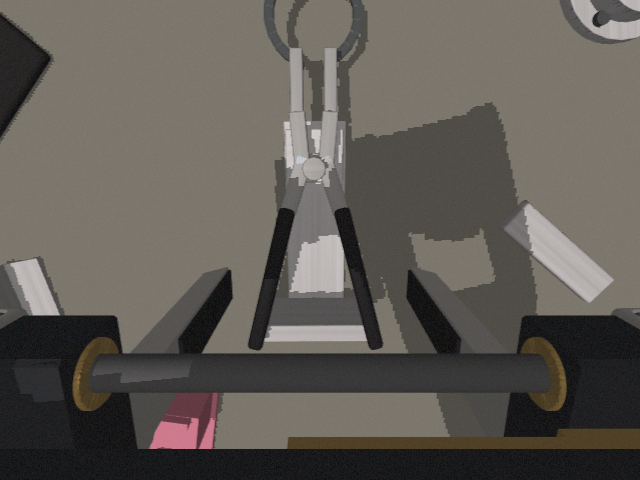

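>>> apply_moves([
  [1,3.5,-20,0,0,0.005,94],
  [0,0,-30,0,0,0,94],
  [0,0,-28.5,0,0,0,94],
  [0,0,0,0,0,0,94],
  [0,0,0,0,0,0,94],
])

```text
time: 2.8
tool_pos: [0.4569, 0.1749, 0.0489]
eef_rot: [0.999, -0.033, 0.001, -0.0]
force: [0.3, 0.3, -0.3]
opening: 1.004
```

Run:
```python
from bench import r
from h import *
o=r.get_obs();c=r.calibration("wrist");t=r.snapshot("wrist")[:,:,::-1].copy();cv2.imwrite("pics/w3.png",t)
print(o["time"],o["tool_pos"],o["eef_rot"],o["force"])
```

```text
2.8 [0.45687648 0.17487566 0.04891426] [ 9.99458198e-01 -3.28830578e-02  1.38630231e-03 -3.05676288e-04] [ 0.32990326  0.26282937 -0.28766981]
```

View pics/w3.png

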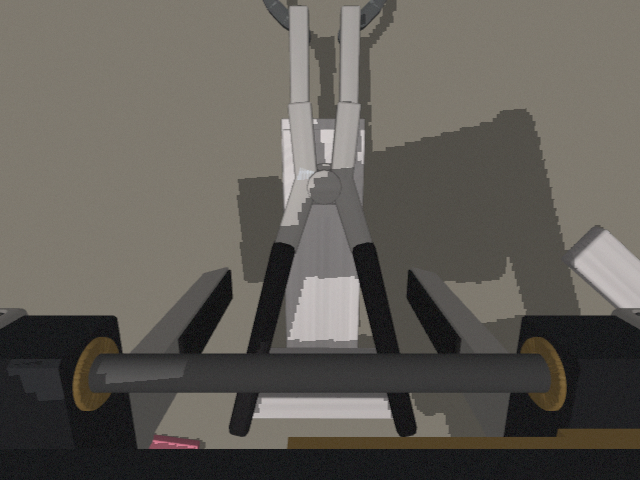

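>>> apply_moves([
  [0,0,0,0,0,0,0],
  [0,0,0,0,0,0,0],
  [0,0,0,0,0,0,0],
  [0,0,0,0,0,0,0],
  [0,0,0,0,0,0,0],
  [0,0,0,0,0,0,0],
  [0,0,0,0,0,0,0],
  [0,0,0,0,0,0,0],
], grip_force=35)

```text
time: 3.65
tool_pos: [0.4538, 0.1747, 0.0475]
eef_rot: [0.999, -0.032, -0.002, 0.001]
force: [-6.3, -3.5, 10.2]
opening: 0.36
```

Run:
```python
from bench import r
from h import *
o=r.get_obs();c=r.calibration("wrist");t=r.snapshot("wrist")[:,:,::-1].copy();cv2.imwrite("pics/w4.png",t)
print(o["time"],o["tool_pos"],o["eef_rot"],o["force"],o["opening"]*94)
```

```text
3.65 [0.45376314 0.17470895 0.04750407] [ 9.99482721e-01 -3.21109704e-02 -1.69875924e-03  5.38432553e-04] [-6.29178079 -3.51271351 10.22772625] 33.79714810534908
```

View pics/w4.png

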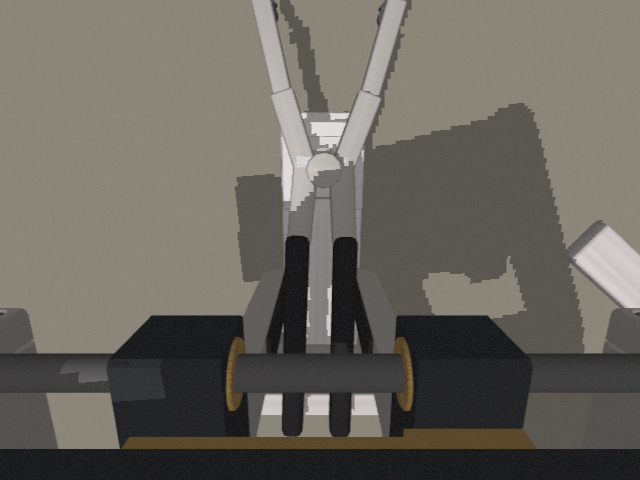

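The handles are parallel and the gap is about 33 mm, so the pliers are squeezed and crept forward as stated. I lift straight up.

>>> apply_moves([
  [0,0,5,0,0,0,0],
  [0,0,10,0,0,0,0],
  [0,0,15,0,0,0,0],
  [0,0,20,0,0,0,0],
  [0,0,20,0,0,0,0],
  [0,0,10,0,0,0,0],
  [0,0,0,0,0,0,0],
  [0,0,0,0,0,0,0],
])

```text
time: 4.5
tool_pos: [0.4547, 0.1748, 0.1264]
eef_rot: [0.999, -0.033, -0.0, 0.0]
force: [-0.9, -0.2, -2.7]
opening: 0.32
```

Run:
```python
from bench import r
from h import *
o=r.get_obs()
print(o["time"],o["tool_pos"],o["eef_rot"],o["force"],o["ft_torque"],o["opening"]*94,o["qpos"])
a=r.snapshot("top")[:,:,::-1];b=r.snapshot("side")[:,:,::-1]
cv2.imwrite("pics/t5.png",a);cv2.imwrite("pics/s5.png",b)
cv2.imwrite("pics/c5.png",np.hstack([cv2.resize(a[170:320,180:330],(400,400),interpolation=2),cv2.resize(b[220:370,220:370],(400,400),interpolation=2)]))
```

```text
4.5 [0.45472655 0.17482273 0.12641371] [ 9.99467673e-01 -3.26218327e-02 -4.28157519e-04  5.88746180e-05] [-0.90373886 -0.18106411 -2.6978285 ] [0.06460996 0.15859522 0.03369705] 30.11747929492648 [1.89108268e-01 1.03817375e-01 1.83375481e+00 7.86651381e-05
 1.20488171e+00 1.82513167e+00]
```

View pics/c5.png

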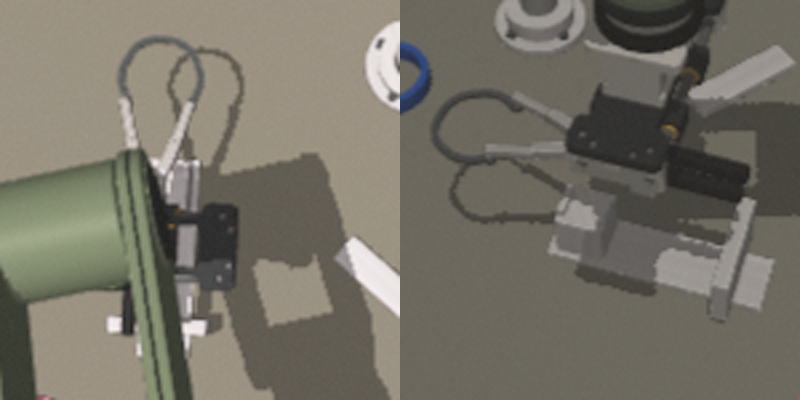

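Run:
```python
from h import *
o=[]
for n,(x,y,w,h) in dict(t5=(215,175,60,50),s5=(222,240,65,55)).items():
    t=cv2.GaussianBlur(cv2.imread(f"pics/{n}.png"),(0,0),.6).astype(int)[y:y+h,x:x+w]
    d=t[:,:,0]-t[:,:,2]
    v=np.clip(128+d*5,0,255).astype(np.uint8);print(n,d.min(),d.max(),np.median(d))
    o.append(cv2.resize(v,(400,400),interpolation=0))
cv2.imwrite("pics/d5.png",np.hstack(o))
```

```text
t5 -27 -1 -25.0
s5 -16 72 -14.0
```

View pics/d5.png

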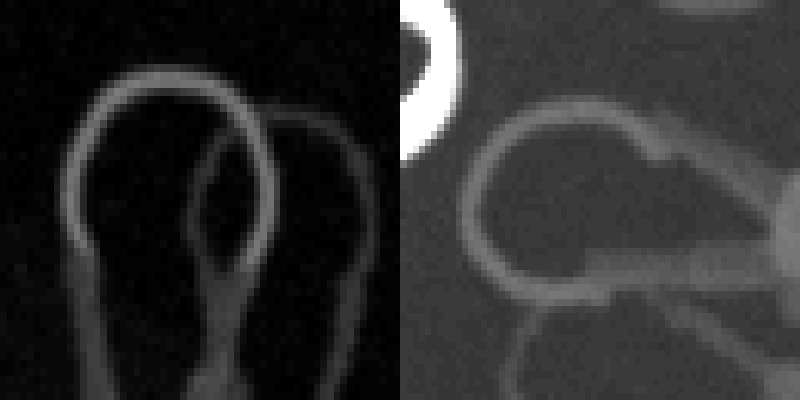

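```bash
cat > ring.py <<'E'
from h import *
from scipy.optimize import least_squares
def ringfit(c,img,box,thr,z,yaw,back=None):
    x,y,w,h=box
    t=cv2.GaussianBlur(img,(0,0),.6).astype(int);d=t[:,:,0]-t[:,:,2]
    m=np.zeros(d.shape,np.uint8);m[y:y+h,x:x+w]=(d[y:y+h,x:x+w]>thr)
    n,l,st,_=cv2.connectedComponentsWithStats(m)
    k=1+np.argmax(st[1:,4]);ys,xs=np.where(l==k)
    wt=d[ys,xs]-thr
    P=np.array([onz(c,p,z)[:2] for p in zip(xs,ys)])
    u=np.array([np.cos(yaw),np.sin(yaw)]);v=np.array([-u[1],u[0]])
    a,b=P@u,P@v
    return P,a,b,(xs,ys)
E
python3 - <<'E'
from bench import r
from ring import *
ct,cs=r.calibration("top"),r.calibration("side")
yaw=-.066
for n,c,box,thr in (("t5",ct,(215,180,60,27),-15),("s5",cs,(232,250,52,42),-8)):
  img=cv2.imread(f"pics/{n}.png")
  for z in (.125,.130,.135):
    P,a,b,px=ringfit(c,img,box,thr,z,yaw)
    f=lambda q:np.hypot(a-q[0],b-q[1])-q[2]
    s=least_squares(f,[a.mean(),b.mean(),.033],loss="soft_l1",f_scale=.002)
    u=np.array([np.cos(yaw),np.sin(yaw)]);v=np.array([-u[1],u[0]])
    print(n,z,len(a),"fit a,b,R",s.x.round(4),"xy",(u*s.x[0]+v*s.x[1]).round(4),"front",a.max().round(4),"b",b.min().round(4),b.max().round(4),((b.min()+b.max())/2).round(4))
u=np.array([np.cos(yaw),np.sin(yaw)]);v=np.array([-u[1],u[0]])
g=np.array([.4547,.1748]);print("tool a,b",g@u,g@v)
import json
E
```

```text
t5 0.125 190 fit a,b,R [0.5929 0.1993 0.0348] xy [0.6047 0.1598] front 0.6305 b 0.1613 0.2372 0.1992
t5 0.13 190 fit a,b,R [0.5922 0.1986 0.0347] xy [0.604  0.1591] front 0.6296 b 0.1607 0.2363 0.1985
t5 0.135 190 fit a,b,R [0.5914 0.1979 0.0345] xy [0.6032 0.1584] front 0.6287 b 0.1601 0.2354 0.1978
s5 0.125 248 fit a,b,R [0.5914 0.1985 0.0357] xy [0.6032 0.1591] front 0.6305 b 0.1597 0.2369 0.1983
s5 0.13 248 fit a,b,R [0.5893 0.2019 0.0355] xy [0.6014 0.1626] front 0.6282 b 0.1634 0.2401 0.2018
s5 0.135 248 fit a,b,R [0.5873 0.2053 0.0353] xy [0.5995 0.1662] front 0.6259 b 0.1671 0.2433 0.2052
tool a,b 0.44218159673274965 0.20440784111886695
```

Run:
```python
from bench import r
from ring import *
ct,cs=r.calibration("top"),r.calibration("side")
o=r.get_obs();cw=r.calibration("wrist");w=r.snapshot("wrist")[:,:,::-1].copy();cv2.imwrite("pics/w6.png",w)
print(o["tool_pos"],o["eef_rot"],o["opening"]*94)
# pivot in tool frame
from scipy.spatial.transform import Rotation as R
tp=o["tool_pos"];q=R.from_quat(o["eef_rot"])
g=cv2.cvtColor(w,cv2.COLOR_BGR2GRAY)
c=cv2.HoughCircles(cv2.GaussianBlur(g,(0,0),1)[130:210,280:370],cv2.HOUGH_GRADIENT,1,30,param1=60,param2=10,minRadius=12,maxRadius=22)
print(c)
yaw=-.066
# inscribed circle: top view
img=cv2.imread("pics/t5.png")
for z in (.126,.130):
  P,a,b,px=ringfit(ct,img,(215,180,60,27),-15,z,yaw)
  # maximise min dist to points, adding half pixel
  best=max(((np.hypot(a-A,b-B).min(),A,B) for A in np.arange(.575,.605,.0005) for B in np.arange(.190,.208,.0005) if True))
  print(z,best)
def tool(p,z):
  return q.inv().apply(onz(cw,p,z)-tp)
for z in (tp[2]+.0265,tp[2]+.0305): print(tool((324,169),z))
```

```text
[0.45407494 0.17468256 0.12561464] [ 9.99466518e-01 -3.26313392e-02 -1.34444027e-03  2.60892324e-04] 30.395961034176747
[[[43.5 39.5 20.2]
  [41.5  3.5 17. ]]]
0.126 (np.float64(0.030774766709350292), np.float64(0.592499999999998), np.float64(0.199))
0.13 (np.float64(0.030660155458506654), np.float64(0.5914999999999981), np.float64(0.1985))
[ 0.06186956  0.00134732 -0.0266645 ]
[ 0.06213582  0.00129209 -0.03066526]
```

View pics/w6.png

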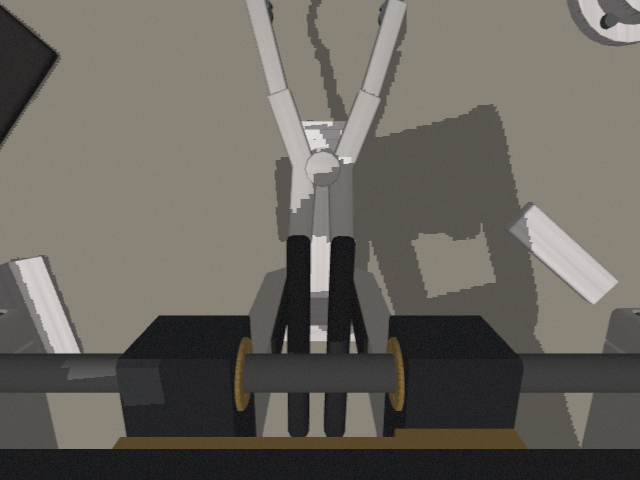

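>>> apply_moves([
  [-0.5,-12,2,0,0,-0.02,0],
  [-1,-28,2,0,0,-0.04,0],
  [-1.5,-37,2,0,0,-0.05,0],
  [-1.5,-40,0,0,0,-0.055,0],
  [-1.5,-40,0,0,0,-0.055,0],
  [-1.5,-40,0,0,0,-0.055,0],
  [-1.5,-40,0,0,0,-0.055,0],
  [-1.5,-40,0,0,0,-0.055,0],
])

```text
time: 5.45
tool_pos: [0.4437, -0.1043, 0.1327]
eef_rot: [0.974, -0.225, -0.0, 0.0]
force: [1.0, -0.1, -3.4]
opening: 0.325
```

>>> apply_moves([
  [-1.5,-40,0,0,0,-0.055,0],
  [-1,-35,0,0,0,-0.05,0],
  [-0.5,-28,0,0,0,-0.03,0],
  [0,-19,0,0,0,-0.014,0],
  [0,-10,0,0,0,0,0],
  [0,0,0,0,0,0,0],
  [0,0,0,0,0,0,0],
  [0,0,0,0,0,0,0],
])

```text
time: 6.25
tool_pos: [0.4415, -0.2329, 0.1327]
eef_rot: [0.956, -0.295, -0.0, -0.0]
force: [0.7, -0.3, -3.6]
opening: 0.325
```

Run:
```python
from bench import r
from h import *
o=r.get_obs()
print(o["time"],o["tool_pos"],o["eef_rot"],o["force"],o["opening"]*94,o["qpos"])
a=r.snapshot("top")[:,:,::-1];b=r.snapshot("side")[:,:,::-1];w=r.snapshot("wrist")[:,:,::-1]
for n,i in zip(("t7","s7","w7"),(a,b,w)):cv2.imwrite(f"pics/{n}.png",i)
cv2.imwrite("pics/c7.png",np.hstack([cv2.resize(a[160:310,350:500],(400,400),interpolation=2),cv2.resize(b[90:240,250:400],(400,400),interpolation=2)]))
```

```text
6.25 [ 0.44146369 -0.23292142  0.13266266] [ 9.55624433e-01 -2.94587262e-01 -4.37733507e-04 -3.09798170e-04] [ 0.71926185 -0.30425175 -3.62518995] 30.504681680872707 [-6.59247352e-01  1.21240628e-01  1.79991228e+00  2.88675874e-04
  1.22147743e+00  1.50949729e+00]
```

View pics/c7.png

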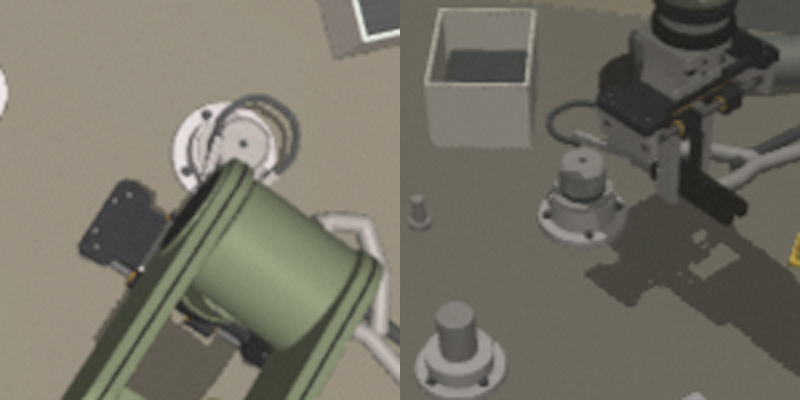

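View pics/w7.png

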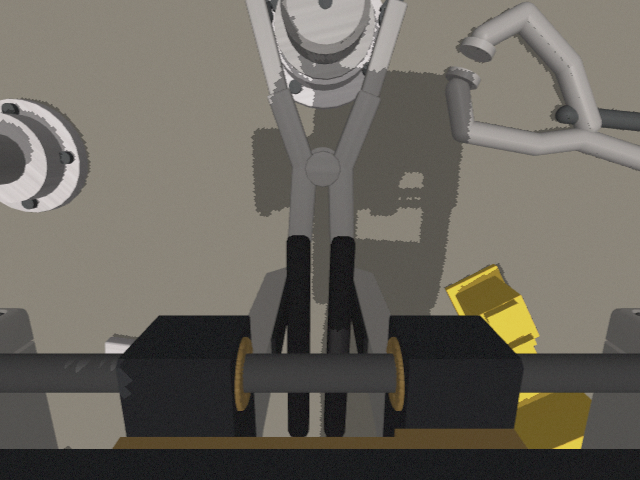

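Run:
```python
from h import *
o=[]
for n,(x,y,w,h) in dict(t7=(415,188,56,42),s7=(290,120,70,52)).items():
    i=cv2.imread(f"pics/{n}.png")[y:y+h,x:x+w]
    o.append(cv2.resize(i,(400,300),interpolation=cv2.INTER_CUBIC))
cv2.imwrite("pics/d7.png",np.hstack(o))
```

```text
(no output)
```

View pics/d7.png

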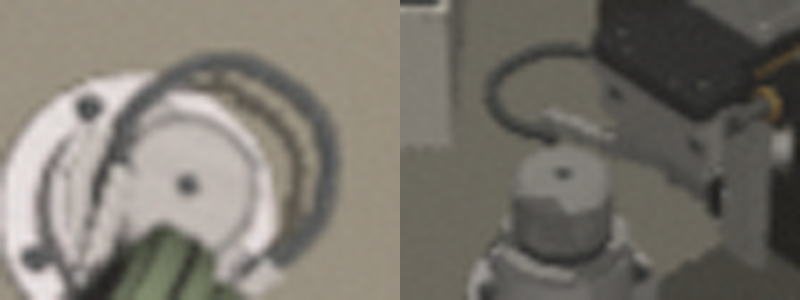

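Run:
```python
from bench import r
from ring import *
ct,cs=r.calibration("top"),r.calibration("side")
def fit(P):
    s=least_squares(lambda q:np.hypot(P[:,0]-q[0],P[:,1]-q[1])-q[2],[*P.mean(0),.033]);return s.x.round(4),np.abs(s.fun).max().round(4)
K=7.143
pt=[(118,130),(150,87),(185,65),(225,58),(270,72),(305,105),(325,145),(328,185),(315,225),(290,252)]
hole=(415+187/K,188+184/K);print("hole",hole,onz(ct,hole,.085))
for z in (.130,.133,.136):
    print(z,fit(np.array([onz(ct,(415+x/K,188+y/K),z)[:2] for x,y in pt])))
ks=400/70
ps=[(590,50),(555,50),(520,60),(497,80),(491,100),(500,117),(520,130),(550,138)]
for z in (.130,.133,.136):
    print("side",z,fit(np.array([onz(cs,(290+(x-400)/ks,120+y/ks),z)[:2] for x,y in ps])))
hs=(290+163/ks,120+173/ks);print(hs,onz(cs,hs,.085),tri(ray(ct,hole),ray(cs,hs)))
from scipy.spatial.transform import Rotation as R
th=2*np.arctan2(-.2946,.9556);print("yaw",th)
u=np.array([np.cos(th),np.sin(th)]);v=np.array([u[1],-u[0]])
print("pred ring",np.array([.4415,-.2329])+.1505*u+.0045*v)
```

```text
hole (441.1794764104718, 213.7594848103038) [ 0.56275576 -0.32375973  0.085     ]
0.13 (array([ 0.5626, -0.3236,  0.0357]), np.float64(0.0007))
0.133 (array([ 0.5622, -0.3228,  0.0356]), np.float64(0.0007))
0.136 (array([ 0.5619, -0.322 ,  0.0355]), np.float64(0.0007))
side 0.13 (array([ 0.5601, -0.3239,  0.037 ]), np.float64(0.0008))
side 0.133 (array([ 0.5592, -0.3199,  0.0368]), np.float64(0.0008))
side 0.136 (array([ 0.5582, -0.316 ,  0.0367]), np.float64(0.0008))
(318.525, 150.275) [ 0.56099105 -0.31829997  0.085     ] (array([ 0.5630495 , -0.3252632 ,  0.07934442]), np.float64(0.0007582699486441968))
yaw -0.5980860023468192
pred ring [ 0.56334165 -0.32135966]
```

>>> apply_moves([
  [1.5,-2,-5,0,0,0,0],
  [0,0,-15,0,0,0,0],
  [0,0,-15,0,0,0,0],
  [0,0,-6,0,0,0,0],
  [0,0,0,0,0,0,0],
  [0,0,0,0,0,0,0],
  [0,0,0,0,0,0,0],
])

```text
time: 7.1
tool_pos: [0.4439, -0.2366, 0.0928]
eef_rot: [0.955, -0.295, 0.001, 0.0]
force: [-0.5, 0.1, -3.0]
opening: 0.324
```

Run:
```python
from bench import r
from h import *
o=r.get_obs()
print(o["time"],o["tool_pos"],o["eef_rot"],o["force"],o["opening"]*94)
a=r.snapshot("top")[:,:,::-1];b=r.snapshot("side")[:,:,::-1]
for n,i in zip(("t8","s8"),(a,b)):cv2.imwrite(f"pics/{n}.png",i)
cv2.imwrite("pics/c8.png",np.hstack([cv2.resize(i[y:y+h,x:x+w],(400,300),interpolation=cv2.INTER_CUBIC) for i,(x,y,w,h) in ((a,(415,188,56,42)),(b,(290,120,70,52)))]))
```

```text
7.1 [ 0.44393248 -0.2366061   0.09280163] [ 9.55473500e-01 -2.95075511e-01  8.50090095e-04  3.33916231e-04] [-0.51084108  0.06655224 -3.04104195] 30.43192795531964
```

View pics/c8.png

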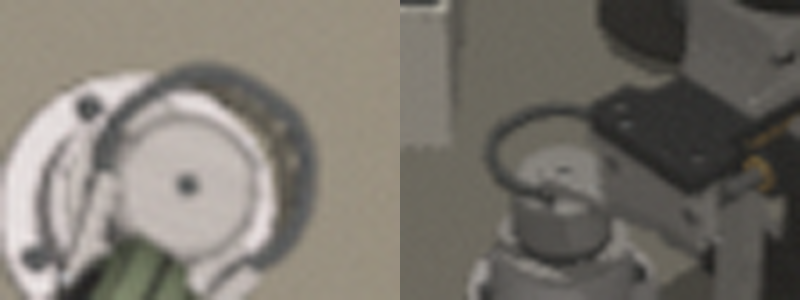

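Run:
```python
from bench import r
from ring import *
ct,cs=r.calibration("top"),r.calibration("side")
def fit(P):
    s=least_squares(lambda q:np.hypot(P[:,0]-q[0],P[:,1]-q[1])-q[2],[*P.mean(0),.033]);return s.x.round(4),np.abs(s.fun).max().round(4)
K=7.143;ks=400/70
pt=[(106,145),(125,112),(160,82),(205,70),(250,82),(285,112),(305,150),(306,190),(293,225),(265,255)]
ps=[(590,110),(555,113),(520,122),(497,140),(492,160),(505,180),(530,193),(552,197)]
hole=(415+187/K,188+184/K);hs=(290+163/ks,120+170/ks)
print(onz(ct,hole,.085),onz(cs,hs,.085))
for z in (.093,.096,.099):
    print(z,fit(np.array([onz(ct,(415+x/K,188+y/K),z)[:2] for x,y in pt])),fit(np.array([onz(cs,(290+(x-400)/ks,120+y/ks),z)[:2] for x,y in ps])))
```

```text
[ 0.56275576 -0.32375973  0.085     ] [ 0.56154449 -0.32065215  0.085     ]
0.093 (array([ 0.5658, -0.3283,  0.0344]), np.float64(0.0005)) (array([ 0.5611, -0.3237,  0.036 ]), np.float64(0.0021))
0.096 (array([ 0.5654, -0.3275,  0.0343]), np.float64(0.0005)) (array([ 0.5602, -0.32  ,  0.0358]), np.float64(0.0021))
0.099 (array([ 0.5651, -0.3267,  0.0343]), np.float64(0.0005)) (array([ 0.5593, -0.3162,  0.0357]), np.float64(0.0021))
```

Run:
```python
from bench import r
from h import *
from scipy.spatial.transform import Rotation as R
o=r.get_obs();c=r.calibration("wrist");q=R.from_quat(o["eef_rot"])
T=c["world_from_camera"];Rc=q.inv().as_matrix()@T[:3,:3];tc=q.inv().apply(T[:3,3]-o["tool_pos"])
# w7 pose
q7=R.from_quat([9.55624433e-01,-2.94587262e-01,-4.37733507e-04,-3.09798170e-04]);t7=np.array([0.44146369,-0.23292142,0.13266266])
W=np.eye(4);W[:3,:3]=q7.as_matrix()@Rc;W[:3,3]=t7+q7.apply(tc)
c7=dict(c,world_from_camera=W)
P=onz(c7,(325,2),.085);print("hole world",P,"in tool",q7.inv().apply(P-t7))
# washer/flange and other checks: pins seen at rings ends
print(tc)
```

```text
hole world [ 0.5627949  -0.31916665  0.085     ] in tool [0.14887968 0.00297904 0.04750996]
[ 0.07170396 -0.00045913 -0.17908106]
```

>>> apply_moves([
  [-2,3,0,0,0,0,0],
  [0,0,0,0,0,0,0],
  [0,0,-4,0,0,0,0],
  [0,0,-4,0,0,0,0],
  [0,0,-4,0,0,0,0],
  [0,0,-4,0,0,0,0],
  [0,0,0,0,0,0,0],
])

```text
time: 7.9
tool_pos: [0.4406, -0.2326, 0.075]
eef_rot: [0.955, -0.295, -0.001, -0.0]
force: [0.2, 0.1, -3.0]
opening: 0.319
```

Run:
```python
from bench import r
from h import *
o=r.get_obs()
print(o["time"],o["tool_pos"],o["eef_rot"],o["force"],o["ft_torque"],o["opening"]*94)
a=r.snapshot("top")[:,:,::-1];b=r.snapshot("side")[:,:,::-1]
for n,i in zip(("t9","s9"),(a,b)):cv2.imwrite(f"pics/{n}.png",i)
cv2.imwrite("pics/c9.png",np.hstack([cv2.resize(i[y:y+h,x:x+w],(400,300),interpolation=cv2.INTER_CUBIC) for i,(x,y,w,h) in ((a,(415,188,56,42)),(b,(290,120,70,52)))]))
```

```text
7.9 [ 0.44056122 -0.23262413  0.074951  ] [ 9.55441885e-01 -2.95177532e-01 -9.50501100e-04 -3.53282073e-04] [ 0.17789644  0.11443749 -2.970437  ] [0.14998468 0.09126114 0.01582172] 29.975885131241974
```

View pics/c9.png

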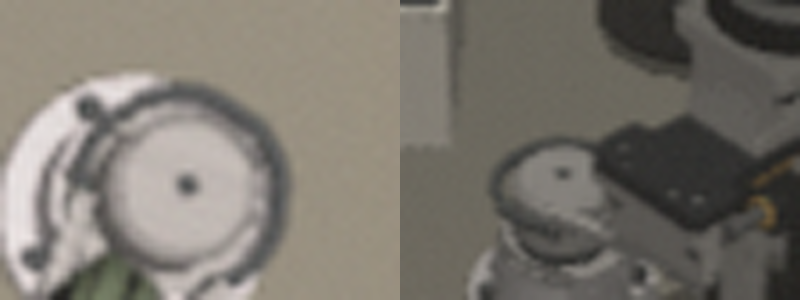

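>>> apply_moves([
  [0.5,0,-4,0,0,0,0],
  [0,0,-4,0,0,0,0],
  [0,0,-4,0,0,0,0],
  [0,0,-4,0,0,0,0],
  [0,0,-4,0,0,0,0],
  [0,0,-4,0,0,0,0],
  [0,0,0,0,0,0,0],
  [0,0,0,0,0,0,0],
])

```text
time: 8.8
tool_pos: [0.4416, -0.2331, 0.0518]
eef_rot: [0.955, -0.295, -0.0, -0.0]
force: [0.1, 0.8, -3.7]
opening: 0.319
```

Run:
```python
from bench import r
from h import *
for k in range(3):
    o=r.get_obs()
    a=r.snapshot("top")[:,:,::-1] if k!=1 else r.snapshot("wrist")
    print(o["time"],o["tool_pos"],o["eef_rot"],o["force"],o["ft_torque"],o["opening"]*94)
b=r.snapshot("side")[:,:,::-1]
for n,i in zip(("t10","s10"),(a,b)):cv2.imwrite(f"pics/{n}.png",i)
cv2.imwrite("pics/c10.png",np.hstack([cv2.resize(i[y:y+h,x:x+w],(400,300),interpolation=cv2.INTER_CUBIC) for i,(x,y,w,h) in ((a,(415,188,56,42)),(b,(290,120,70,52)))]))
```

```text
8.8 [ 0.44163213 -0.23305672  0.05179763] [ 9.55451095e-01 -2.95149418e-01 -1.53365705e-04 -5.03498252e-05] [ 0.10287684  0.7707546  -3.70317525] [0.14729357 0.11546776 0.00813066] 29.94332046850558
8.85 [ 0.4418308  -0.23315725  0.0520007 ] [ 9.55459604e-01 -2.95121902e-01  9.14106513e-05  2.31726597e-05] [ 0.80429854 -0.06499511 -3.77919285] [0.16469343 0.1414864  0.00988419] 30.545239663080093
8.9 [ 0.44190515 -0.23324193  0.05212561] [ 9.55454550e-01 -2.95138196e-01  2.03843718e-04  7.72152781e-05] [-0.96449928  0.97772391 -3.4929386 ] [ 0.16402406  0.13217306 -0.04365152] 30.428928511343617
```

View pics/c10.png

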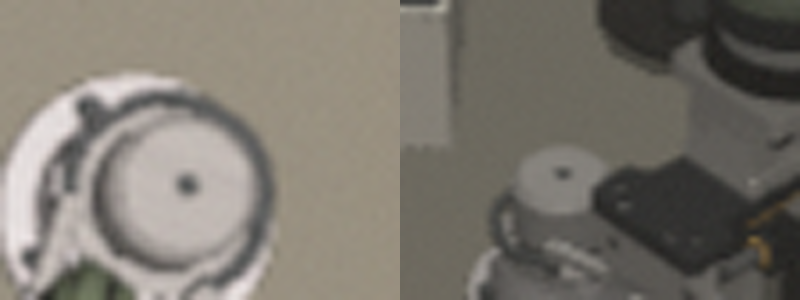

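>>> apply_moves([
  [0,0,-3,0,0,0,0],
  [0,0,-2,0,0,0,0],
  [0,0,0,0,0,0,0],
  [0,0,0,0,0,0,0],
])

```text
time: 9.4
tool_pos: [0.4416, -0.233, 0.0468]
eef_rot: [0.955, -0.295, -0.0, -0.0]
force: [-0.7, 0.1, -4.2]
opening: 0.323
```

>>> apply_moves([
  [0,0,-1,0,0,0,0],
  [0,0,0,0,0,0,0],
  [0,0,0,0,0,0,0],
])

```text
time: 9.7
tool_pos: [0.4417, -0.2331, 0.0459]
eef_rot: [0.955, -0.295, -0.0, 0.0]
force: [-0.7, 0.7, -3.0]
opening: 0.326
```

>>> apply_moves([
  [0,0,-1,0,0,0,0],
  [0,0,0,0,0,0,0],
  [0,0,0,0,0,0,0],
])

```text
time: 10.0
tool_pos: [0.4418, -0.2331, 0.045]
eef_rot: [0.955, -0.295, 0.0, 0.0]
force: [-0.1, 0.9, -2.9]
opening: 0.322
```

Run:
```python
from bench import r
from h import *
for k in range(4):
    o=r.get_obs()
    if k%2==0: a=r.snapshot("top")[:,:,::-1]
    else: b=r.snapshot("side")[:,:,::-1]
    print(o["time"],o["tool_pos"],o["force"],o["ft_torque"],o["opening"]*94)
for n,i in zip(("t11","s11"),(a,b)):cv2.imwrite(f"pics/{n}.png",i)
cv2.imwrite("pics/c11.png",np.hstack([cv2.resize(i[y:y+h,x:x+w],(400,300),interpolation=cv2.INTER_CUBIC) for i,(x,y,w,h) in ((a,(415,188,56,42)),(b,(290,120,70,52)))]))
```

```text
10.0 [ 0.44176016 -0.23314349  0.04496901] [-0.14998309  0.94332147 -2.9175693 ] [ 0.13134725  0.08515311 -0.04008308] 30.237814352966517
10.05 [ 0.44174483 -0.2331305   0.04496241] [-0.17119542  0.35669051 -2.88980759] [0.13522996 0.1189631  0.02136766] 30.30680433060458
10.1 [ 0.44175235 -0.23310056  0.04497901] [-1.08692354  0.05021822 -2.59673708] [ 0.16794058  0.12961719 -0.00196281] 30.11512121645232
10.15 [ 0.44174522 -0.23311393  0.0449758 ] [-0.66997672 -0.88725079 -2.65543915] [0.15457687 0.09210253 0.03797523] 30.16616195064698
```

View pics/c11.png

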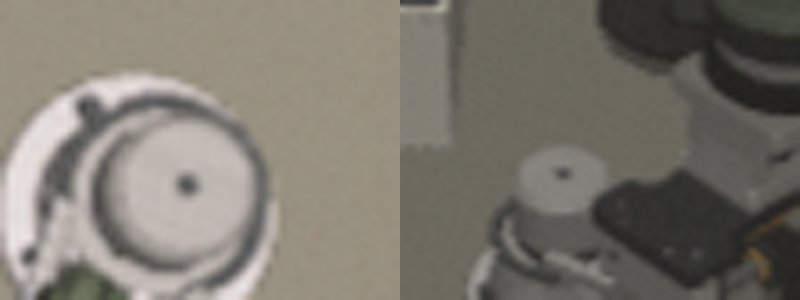

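>>> apply_moves([
  [0,0,-1,0,0,0,0],
  [0,0,0,0,0,0,0],
  [0,0,0,0,0,0,0],
])

```text
time: 10.5
tool_pos: [0.4418, -0.2332, 0.044]
eef_rot: [0.955, -0.295, 0.0, 0.0]
force: [-0.0, 0.4, -3.0]
opening: 0.324
```

>>> apply_moves([
  [0,0,-1,0,0,0,0],
  [0,0,0,0,0,0,0],
  [0,0,0,0,0,0,0],
])

```text
time: 10.8
tool_pos: [0.4418, -0.2332, 0.0431]
eef_rot: [0.955, -0.295, 0.0, 0.0]
force: [-0.4, -0.5, -1.3]
opening: 0.323
```

Run:
```python
from bench import r
import numpy as np
o=r.get_obs();print(o["time"],o["tool_pos"],o["force"],o["ft_torque"],o["effort"],o["opening"]*94)
```

```text
10.8 [ 0.44183021 -0.23318718  0.04305212] [-0.40927411 -0.53170904 -1.28656202] [0.07136056 0.01742576 0.01761744] [-2.52972700e-02 -3.41546237e+01 -2.34298468e+01  1.88287057e-02
 -1.63337449e-01  2.04095326e-03] 30.349630887949353
```

Contact with the washer shows at TCP z of about 43 mm: the down-force fell from −3 to −1.3 N and the torque dropped. I raise 2 mm so the ring sits mid-groove.

>>> apply_moves([
  [0,0,2,0,0,0,0],
  [0,0,0,0,0,0,0],
  [0,0,0,0,0,0,0],
  [0,0,0,0,0,0,0],
  [0,0,0,0,0,0,0],
])

```text
time: 11.3
tool_pos: [0.4416, -0.233, 0.0448]
eef_rot: [0.955, -0.295, -0.0, -0.0]
force: [-0.7, -0.8, -3.8]
opening: 0.321
```

Run:
```python
from bench import r
from ring import *
o=r.get_obs();a=r.snapshot("top")[:,:,::-1].copy();b=r.snapshot("side")[:,:,::-1].copy();w=r.snapshot("wrist")[:,:,::-1].copy()
print(o["time"],o["tool_pos"],o["force"],o["ft_torque"],o["opening"]*94)
cv2.imwrite("pics/t12.png",a)
cv2.imwrite("pics/w12.png",w)
cv2.imwrite("pics/c12.png",np.hstack([cv2.resize(i[y:y+h,x:x+w],(400,300),interpolation=cv2.INTER_CUBIC) for i,(x,y,w,h) in ((a,(415,188,56,42)),(b,(290,120,70,52)))]))
ct=r.calibration("top");K=7.143
ax=np.array([.5628,-.3237,.049])
for ang in (0,45,90,-90,-45):
    d=np.radians(ang-34);p=proj(ct,ax+.037*np.array([np.cos(d),np.sin(d),0]));print(ang,((p-[415,188])*K).round())
```

```text
11.3 [ 0.44158539 -0.23302193  0.04482931] [-0.67552569 -0.83535    -3.81091498] [ 0.11850181  0.08198757 -0.0297507 ] 30.2193775123312
0 [216. 108.]
45 [137.  94.]
90 [ 71. 140.]
-90 [251. 253.]
-45 [264. 174.]
```

View pics/c12.png

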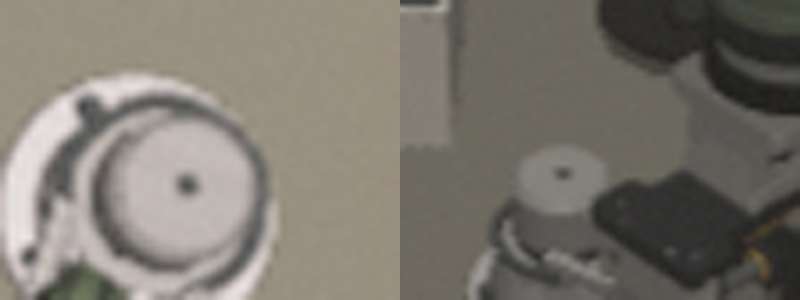

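View pics/t12.png

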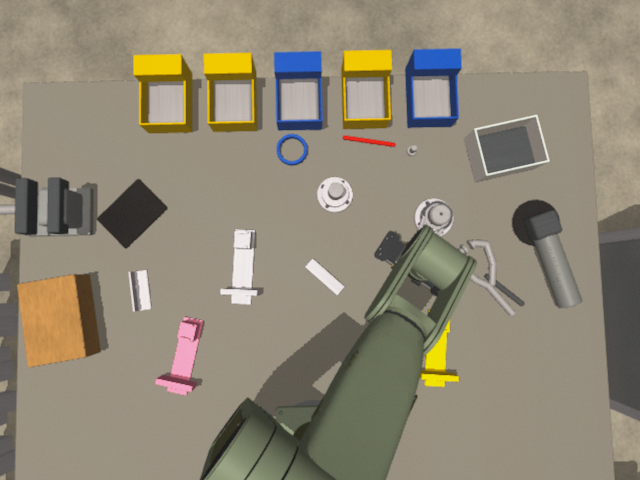

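View pics/w12.png

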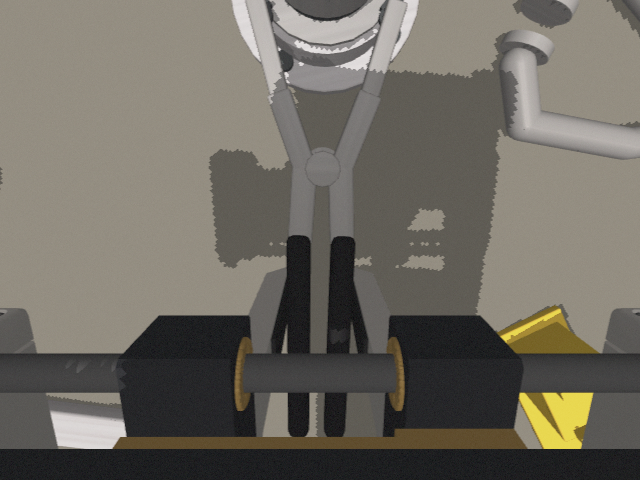

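Run:
```python
from bench import r
o=r.get_obs();print(o["time"],o["tool_pos"],o["force"],o["opening"]*94)
print(r.close_job())
```

```text
11.45 [ 0.44163423 -0.23301417  0.04486748] [-0.58926359  0.37014537 -2.33848918] 30.361223169085974
the job is handed in; nothing more can be done
None
```

I squeezed the pliers to the stop at 35 N, lifted them straight out of the cradle, and lowered the spread ring around the grooved stub. I handed the job in at 11.45 s, still holding. No verdict is reported.

**Height:** the ring touched the washer at a tool height of about 43 mm. I then raised it 2 mm, which puts its mid-plane about 49 mm above the bench, against 49.5 mm for the groove's middle.

**Centring:** in the top view the ring's outline is within about 1–2 mm of where it should be around the stub's axis.

**Squeeze and load:** the gap read 30.3 mm, slightly under the stated 32 mm. The handles looked parallel, so I take them to be at the stop. The force on the tool was roughly the pliers' weight alone, with only small sideways forces.

**Surroundings:** in the last top view the bystanders and the plain stub look unmoved. I compared them by eye and did not measure them.

**Disagreements:** the side camera disagreed with the top and wrist cameras by several millimetres: it put the stub's top about 5 mm too low. I therefore relied on the top and wrist views, and on the washer contact for height. I did not measure the ring's tilt accurately; it looked level.

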